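# Tally the mould colonies on the touch-pad counter

### The arm

A 7-joint arm with a two-finger parallel gripper is mounted at the origin on the work surface. World frame = base frame: x ahead of the robot, y to its left, z up, the work surface at z = 0. Lengths are in m, angles in rad, forces in N, time in s.
With the tool pointing down it reaches from about 0.4 to 0.85 m from the base axis. Payload 10.4 kg.
Tool frame: the origin (TCP) lies at the centre of the arm's flange, where the gripper is bolted on; the fingertips stand 173 mm ahead of it and the grasp point (between the pads) lies 155 mm ahead of it; z points along the fingers, y is the line along which they close (so a half turn about z gives the same grasp; the last joint's range is limited). The gripper opens to 85 mm and grips with 20 to 120 N. Pads are 22 mm wide; open, the fingers measure 114 mm over their backs; the gripper's body (76 mm by 85 mm) begins 54 mm behind the grasp point. The pads swing forward as they close: fully open they stand 13 mm farther back than shut.
Start: joints at [-1.305, 0.332, -0.065, 1.46, 0.022, 1.35, -0.088], TCP at [0.178, 0.599, 0.405] pointing down, gripper open.
Joint ranges: [-2.6, 2.6], [-0.5, 2.12], [-1.47, 1.34], [0.16, 2.42], [-1.27, 4.41], [0.06, 2.06], [-2.6, 2.6]. Speed limits (rad/s): [2.22, 2.22, 2.79, 2.79, 3.14, 3.14, 3.14].

### API

Orientations are given as a unit quaternion [x, y, z, w].
In Python, from workcell import manip, viewer, finder gives the robot as it stands.
- The arm moves only by the tool arm_command, never from a script. Its argument "plan" is a list of rows, each an object with "dp": the shift along the tool's x, y, z in mm, a list of three; "spin": the turn about the tool's z in rad. A call has 1 to 5 rows; each row shifts and turns the commanded pose from where the row before left it, along the tool's axes as they then stand; what a row does not reach is not made up. A row lasts 1/10 s, in which the tool goes at most 50 mm and 8.59 degrees, less where a joint would pass 70% of its speed; a pose out of reach is approached as far as the arm can. A call is refused whole if a number of a shift passes 50 or a number of a turn 0.15, either way. A call with a gripper value outside its range is refused whole. "grip" is the closure, from -1 (fully open) to 1 (shut), set as the call begins (left out, the last holds). The fingers move at their own pace and stop on an object; "newtons" is the grip in N (left out, the last holds). Time passes only in rows, so rows that do not move let the fingers close. It gives the time, the measured TCP pose, the force, the opening and the grip force at its end, in the units of the state.
- manip.get_obs(): the state, without advancing time (a new reading comes with each control period).
- viewer.camera(name): name is "scene" or "top"; returns the picture (400x640x3 uint8, blue, green, red); there is no depth.
- viewer.camera_params(name): a dict with "vertical_fov" (degrees; the focal length in pixels is half the picture's height over the tangent of half this angle, whatever the lens; pixels are square), "cx", "cy" (the principal point, pixels), "R" (3x3) and "t" (3): a world point X has camera coordinates R X + t. Camera axes: x right, y down, z forward; pixel columns grow to the right and rows downward; lengths in m; the calibration is good to about 2 mm. A picture is of the moment at which its call begins. camera_params takes no time and is no camera call.
- manip.hand_in(): hands the job in; it is judged then, once.
Trained networks look in the newest picture that a camera, given by its name, has taken for a name from the list of things; names that differ only in an ending like _2 or _b are one class to them, and where a whole thing is asked for, a point or a joint stands for the part that bears it (a point fixed in the world has none). Each returns a list of dicts, best first, with "score" (0 to 1); they miss things now and then, are a little off and sometimes report something else, mostly with a low value. They report only what shows in the picture. A call takes as long as a camera call. They do not tell look-alikes from the thing itself.
- finder.find_in(camera, thing): "position" ([x, y, z] in m, in world coordinates, good to about 4 mm: the middle of the surface that is visible of it).
The state is a dict: "clock": time; "joint_pos": joint angles; "joint_velocities": joint speeds; "tau": joint torques, N m; "position": TCP position; "ee_rot": TCP orientation; "ft_force": force on the tool from outside, world axes, zero at the start; "torque": the same for the moment, N m; "grip_width": opening from 0.0 (shut) to 1.0 (fully open); "grasp_force": force on a finger pad.
Only numpy, scipy, OpenCV 4.12 (cv2) and the standard library are available. Lean on these libraries where they do the work, as an engineer would, in place of code of your own. Each camera call takes 0.05 s, during which the arm holds its last target. There are 200 camera calls.

### The job

Tally the colonies on the colony counter: with closed fingertips follow the row of raised dots on the culture dish, orange, blue, green, then black, pressing each gently until the sprung pad is about half way down, pausing a moment, and letting the pad come right up before the next. Press nowhere else on the dish, do not lift it or shove it out of its place, and leave the things around the counter alone. Finish while holding the black dot pressed down, which stores the tally.

Things in the scene. Friction and masses are not known exactly. Their poses are not given: they have to be found in the camera images.
- dot_1_top (a point): Centre of the top face of the orange stick-on dot, number 1 of the row: a firm disc 16 mm across standing 2.5 mm proud of the dish's flat top, with a flat grey mould blotch about 25 mm wide around it. Its top is about 70.5 mm above the table while the pad is up. Neighbouring dots are 32 mm apart along the dish's own x axis and up to 14 mm off its centre line to either side, so the row is crooked.
- dot_2_top (a point): Centre of the top face of the blue stick-on dot, number 2 of the row: a firm disc 16 mm across standing 2.5 mm proud of the dish's flat top, with a flat grey mould blotch about 25 mm wide around it. Its top is about 70.5 mm above the table while the pad is up. Neighbouring dots are 32 mm apart along the dish's own x axis and up to 14 mm off its centre line to either side, so the row is crooked.
- dot_3_top (a point): Centre of the top face of the green stick-on dot, number 3 of the row: a firm disc 16 mm across standing 2.5 mm proud of the dish's flat top, with a flat grey mould blotch about 25 mm wide around it. Its top is about 70.5 mm above the table while the pad is up. Neighbouring dots are 32 mm apart along the dish's own x axis and up to 14 mm off its centre line to either side, so the row is crooked.
- dot_4_top (a point): Centre of the top face of the black stick-on dot, number 4 of the row: a firm disc 16 mm across standing 2.5 mm proud of the dish's flat top, with a flat grey mould blotch about 25 mm wide around it. Its top is about 70.5 mm above the table while the pad is up. Neighbouring dots are 32 mm apart along the dish's own x axis and up to 14 mm off its centre line to either side, so the row is crooked.
- dot_1: The orange stick-on dot itself; origin at the centre of its underside, 2.5 mm below its top. Firmly stuck to the dish.
- dot_2: The blue stick-on dot itself; origin at the centre of its underside, 2.5 mm below its top. Firmly stuck to the dish.
- dot_3: The green stick-on dot itself; origin at the centre of its underside, 2.5 mm below its top. Firmly stuck to the dish.
- dot_4: The black stick-on dot itself; origin at the centre of its underside, 2.5 mm below its top. Firmly stuck to the dish.
- dish: Closed cream-coloured culture dish, 150 mm across, 20 mm high, flat on top, 0.14 to 0.28 kg, lying loose on the pad at any yaw. Origin at the centre of its underside; z up; the dots run along its x axis, orange at x = -48 mm, black at x = +48 mm.
- pad (a joint): Round black sprung touch pad (166 mm across, with a 5 mm lip round the dish, 3.5 mm play) under the dish: how far it is pressed straight down, in m: 0 up, 0.008 fully down. It begins to give at about 2 to 3.5 N and needs 6 to 7.5 N at the bottom, 0.5 N per mm between. A touch counts from 0.0025; it springs back when let go.
- counter: The colony counter, fixed to the table: white square housing 210 x 210 mm, 46 mm high, with the pad in its middle and a 60 mm wide, 56 mm high console with a dark display on its +x side. Origin on the table under the centre of the pad; z up. With the pad up the dish's underside is 48 mm above it.
- bowl: Bystander: lime-green open bowl, 110 mm across, 60 mm high; origin at the centre of its underside.
- jar: Bystander: amber glass jar with white cap, 56 mm across, 85 mm high; origin at the centre of its underside.
- tube: Bystander: upright cardboard tube, 44 mm across, 100 mm high; origin at the centre of its lower end.
- small_dish: Bystander: small closed culture dish, 90 mm across, 15 mm high; origin at the centre of its underside.
Not all that is in view belongs to the job. Of the things that look like the dish, the largest one is meant.

How it is judged:
On the way, in this order (a step that is already met when the one before it is completed fails the run):
1. the orange dot is pressed by the fingers, pad down (value of joint pad above 0.0025 m and contact force between the fingers and dot_1 above 0.5 N), for 0.15 s.
2. let go: the pad is up again (value of joint pad below 0.001 m), for 0.05 s.
3. the blue dot is pressed by the fingers, pad down (value of joint pad above 0.0025 m and contact force between the fingers and dot_2 above 0.5 N), for 0.15 s.
4. let go: the pad is up again (value of joint pad below 0.001 m), for 0.05 s.
5. the green dot is pressed by the fingers, pad down (value of joint pad above 0.0025 m and contact force between the fingers and dot_3 above 0.5 N), for 0.15 s.
6. let go: the pad is up again (value of joint pad below 0.001 m), for 0.05 s.
7. the black dot is pressed by the fingers, pad down (value of joint pad above 0.0025 m and contact force between the fingers and dot_4 above 0.5 N), for 0.15 s.
At the end, for the whole second after the job is handed in: Dots pressed in the order orange, blue, green, black, pad up (under 1 mm) in between; at the end the fingers press the black dot (over 0.5 N, under 20 N), pad at least 2.5 mm down, dish flat and within 9 mm of its place, bystanders within 15 mm (all of step 7 and contact force between the fingers and dish below 20 N and horizontal distance between dish and counter below 0.009 m and z of dish in the frame of counter below 0.0465 m and angle between dish's own z axis and vertical below 0.05 rad and distance of each of bowl, jar, tube, small_dish from where it was at the start of the episode below 0.015 m); the arm keeps its last pose, push and grip.
It fails at once if the dish is pressed down anywhere but on a dot (value of joint pad above 0.0025 m and contact force between the fingers and dish above 1 N and contact force between the fingers and dot_1 below 0.2 N and contact force between the fingers and dot_2 below 0.2 N and contact force between the fingers and dot_3 below 0.2 N and contact force between the fingers and dot_4 below 0.2 N).
It fails at once if pressed too hard: over 20 N on the dish (contact force between the fingers and dish above 20 N).
It fails at once if the dish is lifted off the pad or tipped (z of dish in the frame of counter above 0.054 m or angle between dish's own z axis and vertical above 0.12 rad).
It fails at once if the dish is shoved off its place on the pad (horizontal distance between dish and counter above 0.009 m).
It fails at once if a bystander is moved over 15 mm or lifted (distance of any of bowl, jar, tube, small_dish from where it was at the start of the episode above 0.015 m).
It also fails if it takes over 45 s, if anything falls off the work surface, if the arm or the gripper's body presses on something with over 40 N, if the wrist force passes 120 N, or if a joint passes its speed limit or range.

## Working session

There is one attempt and no reset: what is moved stays moved. The work goes in short steps, Python scripts to look and compute and a tool call to move; the robot and the scene stay as the last step left them, time stands still between calls to the robot, and variables do not carry over. Pictures are saved under pics/ and viewed, at most 10 in all, crops included, and the job is handed in when it is done.

Besides the shell and the picture viewer there is one more tool, called after "Call:" as name([rows], argument=value, ...), one row to a line, values as JSON. arm_command: Moves the arm, as the interface text tells. Its arguments: {"type":"object","properties":{"plan":{"type":"array","items":{"type":"object","properties":{"dp":{"type":"array","items":{"type":"number"}},"spin":{"type":"number"}}}},"grip":{"type":"number"},"newtons":{"type":"number"}},"required":["plan"]}

```bash
mkdir -p pics
python3 - <<'E'
from workcell import manip, viewer, finder
import cv2
for c in("scene","top"):
    cv2.imwrite(f"pics/{c}0.png",viewer.camera(c)); p=viewer.camera_params(c); print(c,p)
    for n in("dot_1","dish","counter"):
        print(n,[(round(d["score"],2),[round(float(v),4) for v in d["position"]]) for d in finder.find_in(c,n)][:6])
o=manip.get_obs(); print({k:o[k] for k in("clock","position","ee_rot","ft_force","grip_width")})
E
```

```text
scene {'vertical_fov': 51.82806652278782, 'cx': 311.9034923103038, 'cy': 199.26685465848882, 'R': array([[-0.29168152,  0.95649895, -0.00562495],
       [ 0.62398137,  0.18581762, -0.75902507],
       [-0.72496147, -0.22490346, -0.6510371 ]]), 't': array([ 0.11321909, -0.30511115,  1.3480352 ])}
dot_1 [(0.43, [0.5812, 0.1366, 0.0654]), (0.42, [0.5933, 0.0729, 0.0682])]
dish [(0.81, [0.3641, 0.1146, 0.0113]), (0.72, [0.5978, 0.126, 0.0678])]
counter [(0.81, [0.7086, 0.129, 0.0459]), (0.68, [0.5915, 0.0761, 0.0685]), (0.33, [0.6542, -0.0848, 0.0376])]
top {'vertical_fov': 50.28433882724828, 'cx': 315.3489262954829, 'cy': 195.4274172537503, 'R': array([[-0.05985557, -0.99818799, -0.00616847],
       [-0.97501447,  0.05978809, -0.21394432],
       [ 0.21392545, -0.00679141, -0.97682638]]), 't': array([0.09362336, 0.5769025 , 0.92918343])}
dot_1 [(0.61, [0.3616, 0.1064, 0.0135]), (0.56, [0.5892, 0.1061, 0.0661]), (0.56, [0.5868, 0.0767, 0.0686]), (0.52, [0.5779, 0.1389, 0.0686]), (0.5, [0.5676, 0.1655, 0.0707]), (0.45, [0.3584, -0.0425, 0.0147])]
dish [(0.78, [0.5807, 0.1185, 0.0671]), (0.78, [0.3488, 0.1072, 0.0221]), (0.62, [0.3675, -0.0479, 0.0164]), (0.5, [0.5902, 0.111, 0.0695])]
counter [(0.76, [0.6466, 0.117, 0.0461])]
{'clock': 0.4, 'position': array([0.17797681, 0.59911769, 0.40462787]), 'ee_rot': array([ 1.43888857e-01,  9.89593853e-01, -4.52233407e-05,  3.31278252e-06]), 'ft_force': array([-0.45017945, -1.02573739,  0.15709815]), 'grip_width': 1.0014463125631414}
```

View pics/top0.png

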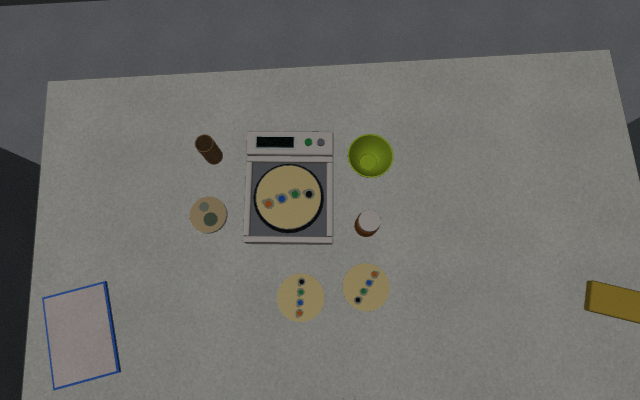

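View pics/scene0.png

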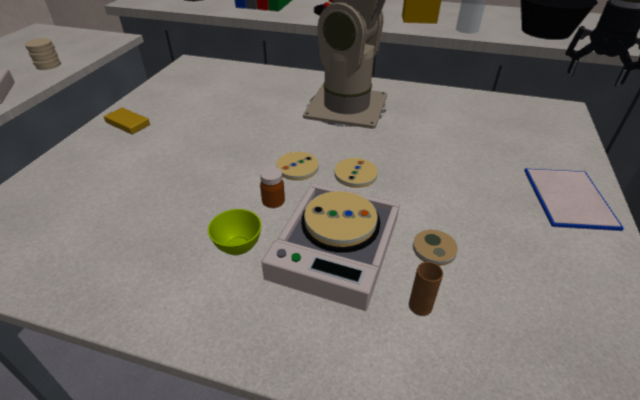

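The top view shows three dishes with dots: one on the counter at (289,197), the largest, and two smaller ones on the table at (301,298) and (366,287). The one meant is at (289,197), because it is the largest and sits on the pad. Its dots run orange (268,203), blue (281,198), green (295,194), black (309,194). The tube is at (209,150), the small dish at (208,214), the jar at (368,222) and the bowl at (371,156). The scene view agrees, with the dish at (341,218).

```bash
cat > h.py <<'E'
from workcell import manip, viewer, finder
import cv2, numpy as np
def ray(c,px,z):
    p=viewer.camera_params(c); f=200/np.tan(np.radians(p["vertical_fov"]/2))
    d=p["R"].T@np.array([(px[0]-p["cx"])/f,(px[1]-p["cy"])/f,1]); C=-p["R"].T@p["t"]
    return C+d*(z-C[2])/d[2]
def proj(c,X):
    p=viewer.camera_params(c); f=200/np.tan(np.radians(p["vertical_fov"]/2))
    q=p["R"]@np.array(X)+p["t"]; return np.array([p["cx"]+f*q[0]/q[2],p["cy"]+f*q[1]/q[2]])
def dots(c,img,guess,r=7):
    hsv=cv2.cvtColor(img,cv2.COLOR_BGR2HSV).astype(int); H,S,V=hsv[...,0],hsv[...,1],hsv[...,2]
    m={"orange":((H<14)|(H>172))&(S>95),"blue":(H>100)&(H<130)&(S>110),"green":(H>55)&(H<95)&(S>90),"black":(V<50)}
    out={}
    for k,g in guess.items():
        yy,xx=np.mgrid[:400,:640]; w=m[k]&((xx-g[0])**2+(yy-g[1])**2<r*r)
        out[k]=((xx[w].mean(),yy[w].mean()) if w.any() else None,int(w.sum()))
    return out
E
python3 - <<'E'
from h import *
G={"top":{"orange":(268,203),"blue":(281,198),"green":(295,194),"black":(309,194)},"scene":{"orange":(364,213),"blue":(348,213),"green":(333,214),"black":(318,210)}}
for c in G:
    im=cv2.imread(f"pics/{c}0.png")
    for k,(p,n) in dots(c,im,G[c]).items(): print(c,k,n,None if p is None else (np.round(p,1),np.round(ray(c,p,.0705),4)))
a=cv2.imread("pics/top0.png")[150:245,240:340]; b=cv2.imread("pics/scene0.png")[180:260,295:385]
cv2.imwrite("pics/crop.png",np.hstack([cv2.resize(a,(400,400),interpolation=cv2.INTER_CUBIC),cv2.resize(b,(400,400),interpolation=cv2.INTER_CUBIC)]))
for n in("dish","dot_1"):
  pass
for n in("bowl","jar","tube","small_dish"): 
    viewer; r=finder.find_in("top",n); print(n,r and np.round(r[0]["position"],3))
E
```

```text
top orange 32 (array([268. , 203.5]), array([0.5675, 0.1685, 0.0705]))
top blue 36 (array([281.2, 198.3]), array([0.5778, 0.1376, 0.0705]))
top green 32 (array([294.5, 193.5]), array([0.5873, 0.1064, 0.0705]))
top black 34 (array([308.5, 193.7]), array([0.5848, 0.0741, 0.0705]))
scene orange 37 (array([364. , 212.6]), array([0.5688, 0.1682, 0.0705]))
scene blue 29 (array([348.2, 212.9]), array([0.5791, 0.1371, 0.0705]))
scene green 32 (array([332.5, 212.8]), array([0.5881, 0.106 , 0.0705]))
scene black 29 (array([317.8, 209.1]), array([0.5858, 0.0736, 0.0705]))
bowl [ 0.686 -0.08   0.027]
jar [ 0.503 -0.054  0.084]
tube [0.706 0.309 0.068]
small_dish [0.564 0.318 0.014]
```

View pics/crop.png

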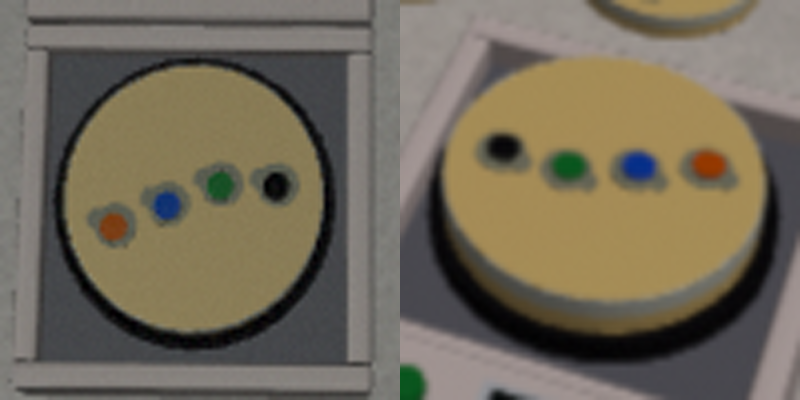

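The crop confirms the counter's dish, with the row orange, blue, green, black. Both cameras agree to within about 1.5 mm, so I'm moving above the orange dot with the fingers closed.

Call:
arm_command([
  {"dp": [-33, -20, 0]},
  {"dp": [-33, -20, 0]},
  {"dp": [-33, -20, 0]},
  {"dp": [-33, -20, 0]},
  {"dp": [-33, -20, 0]},
], grip=1, newtons=40)

```text
invalid input at $.plan[0]: expected keys dp, spin
```

Call:
arm_command([
  {"dp": [-33, -20, 0]},
  {"dp": [-33, -20, 0]},
  {"dp": [-33, -20, 0]},
  {"dp": [-33, -20, 0]},
  {"dp": [-33, -20, 0]},
])

```text
invalid input at $.plan[0]: expected keys dp, spin
```

Call:
arm_command([
  {"dp": [-33, -20, 15]},
  {"dp": [-33, -20, 15]},
  {"dp": [-33, -20, 15]},
  {"dp": [-33, -20, 15]},
  {"dp": [-33, -20, 15]},
])

```text
invalid input at $.plan[0]: expected keys dp, spin
```

Call:
arm_command([
  {"dp": [0, 0, 0]},
  {"dp": [0, 0, 0]},
  {"dp": [0, 0, 0]},
])

```text
invalid input at $.plan[0]: expected keys dp, spin
```

Call:
arm_command([
  {"dp": [-33, -20, 0], "spin": 0},
  {"dp": [-33, -20, 0], "spin": 0},
  {"dp": [-33, -20, 0], "spin": 0},
  {"dp": [-33, -20, 0], "spin": 0},
  {"dp": [-33, -20, 0], "spin": 0},
], grip=1, newtons=40)

```text
clock: 1.1
position: [0.3086, 0.4549, 0.4049]
ee_rot: [0.144, 0.99, 0.0, 0.0]
ft_force: [0.6, -0.3, 1.3]
grip_width: 0.147
grasp_force: 0.0
```

Call:
arm_command([
  {"dp": [-33, -20, 0], "spin": 0},
  {"dp": [-33, -20, 0], "spin": 0},
  {"dp": [-33, -20, 0], "spin": 0},
  {"dp": [-33, -20, 0], "spin": 0},
  {"dp": [-33, -20, 0], "spin": 0},
])

```text
clock: 1.6
position: [0.4382, 0.3121, 0.405]
ee_rot: [0.144, 0.99, 0.0, 0.0]
ft_force: [0.8, 0.3, -0.9]
grip_width: 0.002
grasp_force: 0.0
```

Call:
arm_command([
  {"dp": [-33, -20, 15], "spin": 0},
  {"dp": [-33, -20, 15], "spin": 0},
  {"dp": [-33, -20, 15], "spin": 0},
  {"dp": [-33, -20, 15], "spin": 0},
  {"dp": [-33, -20, 15], "spin": 0},
])

```text
clock: 2.1
position: [0.5679, 0.1694, 0.3293]
ee_rot: [0.144, 0.99, 0.0, 0.0]
ft_force: [0.9, 0.5, 0.8]
grip_width: -0.003
grasp_force: 0.0
```

Call:
arm_command([
  {"dp": [0, 0, 0], "spin": 0},
  {"dp": [0, 0, 0], "spin": 0},
  {"dp": [0, 0, 0], "spin": 0},
])

```text
clock: 2.4
position: [0.5667, 0.1717, 0.3301]
ee_rot: [0.143, 0.99, 0.0, 0.0]
ft_force: [-0.4, 0.4, -0.6]
grip_width: -0.002
grasp_force: 0.0
```

Call:
arm_command([
  {"dp": [-1, -2, 30], "spin": 0},
  {"dp": [0, 0, 26], "spin": 0},
  {"dp": [0, 0, 10], "spin": 0},
  {"dp": [0, 0, 0], "spin": 0},
  {"dp": [0, 0, 0], "spin": 0},
])

```text
clock: 2.9
position: [0.5677, 0.1691, 0.265]
ee_rot: [0.143, 0.99, 0.001, 0.001]
ft_force: [0.7, -0.1, 0.3]
grip_width: 0.001
grasp_force: 0.0
```

Run:
```python
from h import *
o=manip.get_obs(); print(o["clock"],np.round(o["position"],4),np.round(o["ft_force"],2))
out=[]
for c in("scene","top"):
    im=viewer.camera(c); cv2.imwrite(f"pics/{c}1.png",im)
    tip=proj(c,o["position"]-[0,0,.173]); d=proj(c,[.568,.1683,.0705]); print(c,tip,d)
    x,y=[int(v) for v in d]; out.append(cv2.resize(im[y-45:y+35,x-40:x+40],(400,400),interpolation=cv2.INTER_CUBIC)); print(x-40,y-45)
cv2.imwrite("pics/crop1.png",np.hstack(out))
```

```text
2.9 [0.5677 0.1691 0.265 ] [ 0.73 -0.1   0.27]
scene [365.32784    204.50582014] [364.11144085 212.33842281]
324 167
top [266.64211954 201.58104849] [268.06998919 203.28093169]
228 158
```

View pics/crop1.png

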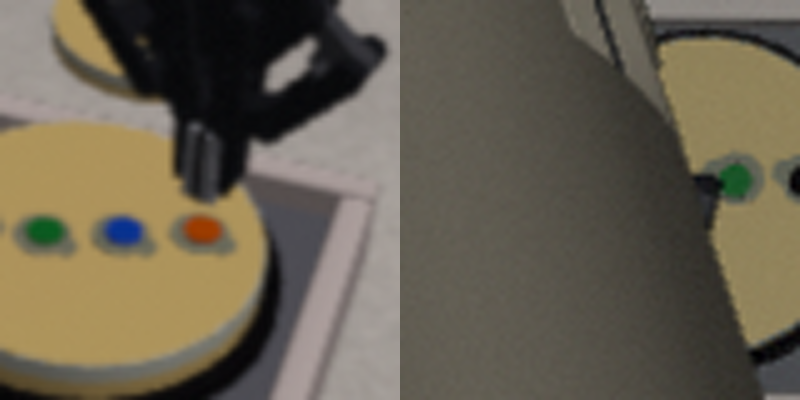

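The scene crop shows the closed tips at about (365,206), straight above the orange dot at (364,213). I'm going down to press.

Call:
arm_command([
  {"dp": [0, -1, 8], "spin": 0},
  {"dp": [0, 0, 8], "spin": 0},
  {"dp": [0, 0, 3], "spin": 0},
  {"dp": [0, 0, 0], "spin": 0},
  {"dp": [0, 0, 0], "spin": 0},
])

```text
clock: 3.5
position: [0.5672, 0.1674, 0.2446]
ee_rot: [0.144, 0.99, -0.0, -0.0]
ft_force: [-0.8, -1.1, -0.2]
grip_width: -0.0
grasp_force: 0.0
```

Call:
arm_command([
  {"dp": [0, 0, 2], "spin": 0},
  {"dp": [0, 0, 2], "spin": 0},
  {"dp": [0, 0, 0], "spin": 0},
  {"dp": [0, 0, 0], "spin": 0},
  {"dp": [0, 0, 0], "spin": 0},
])

```text
clock: 4.0
position: [0.5673, 0.1675, 0.241]
ee_rot: [0.144, 0.99, 0.0, 0.0]
ft_force: [-0.1, 0.2, 4.4]
grip_width: -0.001
grasp_force: 2.4
```

Call:
arm_command([
  {"dp": [0, 0, 1.5], "spin": 0},
  {"dp": [0, 0, 0], "spin": 0},
  {"dp": [0, 0, 0], "spin": 0},
  {"dp": [0, 0, 0], "spin": 0},
])

```text
clock: 4.4
position: [0.5674, 0.1675, 0.2395]
ee_rot: [0.144, 0.99, 0.0, 0.0]
ft_force: [-0.2, -0.5, 5.7]
grip_width: -0.002
grasp_force: 2.7
```

Run:
```python
from h import *
for i in range(3):
    im=viewer.camera("scene"); o=manip.get_obs(); print(o["clock"],np.round(o["position"],4),np.round(o["ft_force"],2))
cv2.imwrite("pics/scene2.png",im)
# dot image positions now vs before
G={"blue":(348,213.5),"green":(332.5,214),"black":(318,210)}
a=dots("scene",cv2.imread("pics/scene1.png"),G);b=dots("scene",im,G)
for k in G: print(k,np.round(np.subtract(b[k][0],a[k][0]),2),a[k][1],b[k][1])
print("per 4mm down:",proj("scene",[.5785,.1373,.0665])-proj("scene",[.5785,.1373,.0705]))
```

```text
4.45 [0.5673 0.1675 0.2395] [ 0.22 -1.23  5.64]
4.5 [0.5673 0.1675 0.2395] [-0.51  0.06  6.51]
4.55 [0.5674 0.1675 0.2395] [-0.12 -1.12  5.64]
blue [-0.05  1.48] 29 32
green [-0.27  1.52] 32 30
black [0.04 1.72] 28 24
per 4mm down: [-0.10021679  1.42155596]
```

Force and picture agree that the pad is about 4 mm down. Letting go, then on to blue.

Call:
arm_command([
  {"dp": [0, 0, -7], "spin": 0},
  {"dp": [0, 0, -5], "spin": 0},
  {"dp": [0, 0, 0], "spin": 0},
  {"dp": [-10, -13, 0], "spin": 0},
  {"dp": [-9.3, -12.8, 0], "spin": 0},
])

```text
clock: 5.05
position: [0.5782, 0.137, 0.2509]
ee_rot: [0.143, 0.99, -0.0, -0.0]
ft_force: [0.1, 0.4, 0.0]
grip_width: 0.004
grasp_force: 0.0
```

Call:
arm_command([
  {"dp": [0, 0, 0], "spin": 0},
  {"dp": [0, 0, 3], "spin": 0},
  {"dp": [0, 0, 0], "spin": 0},
  {"dp": [0, 0, 0], "spin": 0},
])

```text
clock: 5.45
position: [0.578, 0.138, 0.2479]
ee_rot: [0.143, 0.99, 0.0, -0.0]
ft_force: [-0.5, 0.1, -0.2]
grip_width: 0.0
grasp_force: 0.0
```

Call:
arm_command([
  {"dp": [0, 0, 4], "spin": 0},
  {"dp": [0, 0, 3], "spin": 0},
  {"dp": [0, 0, 2], "spin": 0},
  {"dp": [0, 0, 0], "spin": 0},
  {"dp": [0, 0, 0], "spin": 0},
])

```text
clock: 5.95
position: [0.5784, 0.1377, 0.2395]
ee_rot: [0.144, 0.99, 0.0, 0.0]
ft_force: [-1.6, 2.3, 6.2]
grip_width: -0.0
grasp_force: 2.7
```

Call:
arm_command([
  {"dp": [0, 0, 0], "spin": 0},
  {"dp": [0, 0, 0], "spin": 0},
])

```text
clock: 6.15
position: [0.5784, 0.1377, 0.2396]
ee_rot: [0.144, 0.99, 0.0, 0.0]
ft_force: [-0.4, 1.8, 6.5]
grip_width: 0.003
grasp_force: 2.7
```

Run:
```python
from h import *
im=viewer.camera("scene"); o=manip.get_obs(); print(o["clock"],np.round(o["position"],4),np.round(o["ft_force"],2))
G={"orange":(364,213.5),"green":(332.5,214),"black":(318,210)}
a=dots("scene",cv2.imread("pics/scene1.png"),G);b=dots("scene",im,G)
for k in G: print(k,np.round(np.subtract(b[k][0],a[k][0]),2),a[k][1],b[k][1])
```

```text
6.2 [0.5784 0.1377 0.2396] [-1.25  2.34  5.89]
orange [-0.2   1.45] 38 34
green [-0.27  1.52] 32 30
black [0.04 1.72] 28 24
```

Call:
arm_command([
  {"dp": [0, 0, -7], "spin": 0},
  {"dp": [0, 0, -5], "spin": 0},
  {"dp": [0, 0, 0], "spin": 0},
  {"dp": [-9, -14, 0], "spin": 0},
  {"dp": [-8.9, -13.6, 0], "spin": 0},
])

```text
clock: 6.7
position: [0.5875, 0.1052, 0.251]
ee_rot: [0.143, 0.99, -0.0, -0.0]
ft_force: [0.8, 0.1, -0.0]
grip_width: -0.002
grasp_force: 0.0
```

Call:
arm_command([
  {"dp": [0, 0, 0], "spin": 0},
  {"dp": [0, 0, 3], "spin": 0},
  {"dp": [0, 0, 0], "spin": 0},
  {"dp": [0, 0, 0], "spin": 0},
])

```text
clock: 7.1
position: [0.5874, 0.1064, 0.2479]
ee_rot: [0.143, 0.99, 0.0, -0.0]
ft_force: [-0.0, 0.0, 0.5]
grip_width: -0.003
grasp_force: 0.0
```

Call:
arm_command([
  {"dp": [0, 0, 4], "spin": 0},
  {"dp": [0, 0, 3], "spin": 0},
  {"dp": [0, 0, 2], "spin": 0},
  {"dp": [0, 0, 0], "spin": 0},
  {"dp": [0, 0, 0], "spin": 0},
])

```text
clock: 7.6
position: [0.5877, 0.1061, 0.2395]
ee_rot: [0.144, 0.99, 0.0, 0.0]
ft_force: [-1.1, 1.7, 5.0]
grip_width: 0.0
grasp_force: 2.7
```

Call:
arm_command([
  {"dp": [0, 0, 0], "spin": 0},
  {"dp": [0, 0, 0], "spin": 0},
])

```text
clock: 7.8
position: [0.5877, 0.1061, 0.2396]
ee_rot: [0.144, 0.99, 0.0, 0.0]
ft_force: [-1.6, 1.8, 5.5]
grip_width: -0.0
grasp_force: 2.7
```

Run:
```python
from h import *
im=viewer.camera("scene"); o=manip.get_obs(); print(o["clock"],np.round(o["position"],4),np.round(o["ft_force"],2))
G={"orange":(364,213.5),"blue":(348,213.5),"black":(318,210)}
a=dots("scene",cv2.imread("pics/scene1.png"),G);b=dots("scene",im,G)
for k in G: print(k,np.round(np.subtract(b[k][0],a[k][0]),2),a[k][1],b[k][1])
```

```text
7.85 [0.5877 0.1061 0.2396] [-1.69  1.71  5.68]
orange [-0.2   1.45] 38 34
blue [-0.05  1.48] 29 32
black [-0.11  1.71] 28 23
```

Call:
arm_command([
  {"dp": [0, 0, -7], "spin": 0},
  {"dp": [0, 0, -5], "spin": 0},
  {"dp": [0, 0, 0], "spin": 0},
  {"dp": [-3, -16, 0], "spin": 0},
  {"dp": [-3.9, -15.7, 0], "spin": 0},
])

```text
clock: 8.35
position: [0.5848, 0.0719, 0.2508]
ee_rot: [0.144, 0.99, -0.0, -0.0]
ft_force: [0.5, 0.3, 0.1]
grip_width: -0.002
grasp_force: 0.0
```

Call:
arm_command([
  {"dp": [0, 0, 0], "spin": 0},
  {"dp": [0, 0, 3], "spin": 0},
  {"dp": [0, 0, 0], "spin": 0},
  {"dp": [0, 0, 0], "spin": 0},
])

```text
clock: 8.75
position: [0.5851, 0.0738, 0.2479]
ee_rot: [0.144, 0.99, 0.0, -0.0]
ft_force: [-0.3, 0.5, 0.5]
grip_width: 0.003
grasp_force: 0.0
```

Call:
arm_command([
  {"dp": [0, 0, 4], "spin": 0},
  {"dp": [0, 0, 3], "spin": 0},
  {"dp": [0, 0, 2], "spin": 0},
  {"dp": [0, 0, 0], "spin": 0},
  {"dp": [0, 0, 0], "spin": 0},
])

```text
clock: 9.25
position: [0.5854, 0.0737, 0.2395]
ee_rot: [0.144, 0.99, 0.0, 0.0]
ft_force: [-1.6, 1.0, 6.2]
grip_width: -0.001
grasp_force: 2.7
```

Call:
arm_command([
  {"dp": [0, 0, 0], "spin": 0},
  {"dp": [0, 0, 0], "spin": 0},
])

```text
clock: 9.45
position: [0.5854, 0.0737, 0.2396]
ee_rot: [0.144, 0.99, 0.0, 0.0]
ft_force: [-0.4, 0.7, 5.4]
grip_width: 0.001
grasp_force: 2.7
```

Run:
```python
from h import *
im=viewer.camera("scene"); o=manip.get_obs(); print(o["clock"],np.round(o["position"],4),np.round(o["ft_force"],2))
G={"orange":(364,213.5),"blue":(348,213.5),"green":(332.5,214)}
a=dots("scene",cv2.imread("pics/scene1.png"),G);b=dots("scene",im,G); ok=o["ft_force"][2]>3.5
for k in G:
    d=np.subtract(b[k][0],a[k][0]); print(k,np.round(d,2)); ok&=d[1]>1.1
print(ok)
if ok: print(manip.hand_in())
```

```text
9.5 [0.5854 0.0737 0.2396] [-0.35  1.23  5.35]
orange [-0.2   1.45]
blue [-0.05  1.48]
green [-0.27  1.61]
True
the job is handed in; nothing more can be done
None
```

I pressed the orange, blue, green and black dots in order, lifting clear after each of the first three, and handed the job in at 9.5 s still holding black about 4 mm down at about 5.5 N; no verdict came back.

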